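Power-cycle the wireless repeater

ROBOT

A 6-joint arm with a two-finger parallel gripper is mounted at the origin on the work surface. World frame = base frame: x ahead of the robot, y to its left, z up, the work surface at z = 0. Lengths are in mm, angles in rad, forces in N, time in s.
With the tool pointing down it reaches from about 350 to 875 mm from the base axis. Payload 4.2 kg.
Tool frame: the origin (TCP) lies at the very end of the fingers, on their centre line; the grasp point (between the pads) lies 19 mm behind it (ctrl.grip_point_offset is the distance from the TCP to the grasp point, in mm); z points along the fingers, y is the line along which they close (so a half turn about z gives the same grasp; the last joint's range is limited). The gripper opens to 87 mm and grips with 3 to 60 N. Pads are 19 mm wide; open, the fingers measure 117 mm over their backs; the gripper's body (75 mm by 190 mm) begins 51 mm behind the grasp point.
Start: joints at [1.511, 0.385, 0.008, 0, -1.194, -0.259], TCP at [195.859, 593.497, 222.55] pointing down, gripper open.
Joint ranges: [-3.14, 3.14], [-1.21, 2.06], [-1.07, 1.41], [-3.16, 2.05], [-2.99, -0.16], [-3.1, 3.1]. Speed limits (rad/s): [2.79, 2.79, 3.14, 3.14, 3.14, 3.14].

INTERFACE

Orientations are given as a unit quaternion [x, y, z, w].
In Python, from bench import status, camera, ticket, ctrl gives the robot as it stands.
- The arm moves only by the tool carry_out, never from a script. Its argument "rows" is a list that holds one entry, the list of rows, each a list of 7 numbers: the shift along the tool's x, y, z in mm, then the turn, a rotation vector about the tool's x, y, z in rad, then the opening, from -1 (shut) to 1 (fully open). A call has 1 to 20 rows; each row is the pose to reach, as a shift and turn from the pose commanded when the call began, along the tool's axes at that moment; what a row does not reach only later rows make up. A row lasts 1/8 s, in which the tool goes at most 62.5 mm and 10.7 degrees, less where a joint would pass 70% of its speed; a pose out of reach is approached as far as the arm can. A call with a gripper value outside its range is refused whole. The fingers move at their own pace and stop on an object; "grip_force" is the grip in N (left out, the last holds). Time passes only in rows, so rows that repeat a pose let the fingers close. It gives the time, the measured TCP pose, the force, the opening and the grip force at its end, in the units of the state.
- status.sense(): the state, without advancing time (a new reading comes with each control period).
- camera(name): name is "side" or "top"; returns a dict with "frame" (420x560x3 uint8, red, green, blue), "vfov" (degrees; the focal length in pixels is half the picture's height over the tangent of half this angle, whatever the lens; pixels are square), "cx", "cy" (the principal point, pixels), "cam_to_world" (4x4, takes a point from camera to world coordinates). Camera axes: x right, y up, looking along -z (the intrinsics and any distortion apply to the point x, -y, -z); pixel columns grow to the right and rows downward; lengths in mm; the calibration is good to about 2 mm. A picture is of the moment at which its call begins. There is no depth.
- ticket.job_done(): hands the job in; it is judged then, once.
The state is a dict: "clock": time; "q": joint angles; "qd": joint speeds; "tau": joint torques, N m; "eef_pos": TCP position; "ee_rot": TCP orientation; "contact_force": force on the tool from outside, world axes, zero at the start; "moment": the same for the moment, N m; "grip_width": finger opening in mm; "grip_force": force on a finger pad.
Only numpy, scipy, OpenCV 4.12 (cv2) and the standard library are available. Lean on these libraries where they do the work, as an engineer would, in place of code of your own. Each camera call takes 0.05 s, during which the arm holds its last target. There are 200 camera calls.

TASK

Restart the wireless repeater (the plug-in block with two stubby antennas) at its outlet on the battery backup unit: with the fingertips, gently press down the raised half of the rocker switch in line with it so that it is fully off, leave it off for three seconds, then press the other half down so that it is fully on again, and withdraw. Do not work the other two switches, do not pick up or shift any of the plugged-in devices, and leave the memory stick and the mouse alone.

Things in the scene. Friction and masses are not known exactly. Their poses are not given: they have to be found in the camera images.
- ups: Black battery backup box fixed to the desk, 190 (x) by 250 (y) by 80 mm high. Origin: centre of its underside; x points away from the robot (turned up to 0.35 rad), y left, z up. On its flat top: three outlets in a row at x +50 mm, y +75, 0, -75 mm; in line with each, at x -50 mm and the same y, that outlet's own rocker switch. Thin grey lines part the columns.
- switch_left (a joint): Grey rocker of the left outlet (seen from the robot), 42 mm (unit's x) by 25 mm; two flat halves meet in a shallow V. In rad: 0 on: near half level, top 88 mm above the desk, far half slopes up to 95 mm at its end. 0.36 off: far half level at 88 mm, near half up. Off above 0.28, on below 0.08. Moves at about 4 N on the raised half; no spring, stays as left, hard stops.
- left_near (a point): Point on the top of the near half of the left rocker, in the middle of its width, 14 mm from the V; moves with the rocker. 88 mm above the desk when level (on), about 93 mm when raised (off).
- left_far (a point): Point on the top of the far half of the left rocker, in the middle of its width, 14 mm from the V; moves with the rocker. About 93 mm up when raised (on), 88 mm when level (off).
- outlet_left (a point): Centre of the left outlet, on the unit's top, 80 mm above the desk, under whichever device stands in it.
- switch_middle (a joint): Grey rocker of the middle outlet (seen from the robot), 42 mm (unit's x) by 25 mm; two flat halves meet in a shallow V. In rad: 0 on: near half level, top 88 mm above the desk, far half slopes up to 95 mm at its end. 0.36 off: far half level at 88 mm, near half up. Off above 0.28, on below 0.08. Moves at about 4 N on the raised half; no spring, stays as left, hard stops.
- middle_near (a point): Point on the top of the near half of the middle rocker, in the middle of its width, 14 mm from the V; moves with the rocker. 88 mm above the desk when level (on), about 93 mm when raised (off).
- middle_far (a point): Point on the top of the far half of the middle rocker, in the middle of its width, 14 mm from the V; moves with the rocker. About 93 mm up when raised (on), 88 mm when level (off).
- outlet_middle (a point): Centre of the middle outlet, on the unit's top, 80 mm above the desk, under whichever device stands in it.
- switch_right (a joint): Grey rocker of the right outlet (seen from the robot), 42 mm (unit's x) by 25 mm; two flat halves meet in a shallow V. In rad: 0 on: near half level, top 88 mm above the desk, far half slopes up to 95 mm at its end. 0.36 off: far half level at 88 mm, near half up. Off above 0.28, on below 0.08. Moves at about 4 N on the raised half; no spring, stays as left, hard stops.
- right_near (a point): Point on the top of the near half of the right rocker, in the middle of its width, 14 mm from the V; moves with the rocker. 88 mm above the desk when level (on), about 93 mm when raised (off).
- right_far (a point): Point on the top of the far half of the right rocker, in the middle of its width, 14 mm from the V; moves with the rocker. About 93 mm up when raised (on), 88 mm when level (off).
- outlet_right (a point): Centre of the right outlet, on the unit's top, 80 mm above the desk, under whichever device stands in it.
- repeater: Plug-in wireless repeater: white upright block 36 (its x) by 50 (y) by 48 mm high with two stubby round antennas (9 mm thick, 15 mm tall) on top, so 63 mm overall; no cable. Origin: centre of its underside. Stands in one of the three outlets, not always the same; it is loose and shifts if bumped. z up.
- charger: Plug-in charger: plain white block 40 by 40 by 34 mm high with two dark slots on top. Origin: centre of its underside. In another outlet, loose. Leave alone.
- timer: Plug-in timer: white round drum 48 mm across, 32 mm high, with a grey dial 34 mm across and 8 mm high on top. Origin: centre of its underside. In the remaining outlet, loose. Leave alone.
- stick: White memory stick with a steel plug, 53 by 18 by 9 mm, lying on the desk to the left of the unit. Origin: underside, middle of its white case. Leave alone.
- mouse: Black computer mouse, 100 by 58 by 32 mm, on the desk to the right of the unit. Origin: centre of its underside. Leave alone.
Things that resemble listed ones, but are neither listed nor needed, are in the scene too. Leave any orange look-alike of the repeater alone.

How it is judged (in metres and radians):
On the way, in this order (a step that is already met when the one before it is completed fails the run):
1. the switch in line with the repeater is fully off, and stays off for at least 2.5 s (((horizontal distance between repeater and outlet_left below 0.03 m and value of joint switch_left above 0.28 rad) or (horizontal distance between repeater and outlet_middle below 0.03 m and value of joint switch_middle above 0.28 rad) or (horizontal distance between repeater and outlet_right below 0.03 m and value of joint switch_right above 0.28 rad))), for 2.5 s.
2. that switch is fully on again (((horizontal distance between repeater and outlet_left below 0.03 m and value of joint switch_left below 0.08 rad) or (horizontal distance between repeater and outlet_middle below 0.03 m and value of joint switch_middle below 0.08 rad) or (horizontal distance between repeater and outlet_right below 0.03 m and value of joint switch_right below 0.08 rad))), for 0.2 s.
At the end, for the whole second after the job is handed in: All three switches are on (below 0.08 rad), and the repeater, charger, timer, memory stick and mouse are at rest within 10 mm of where they started (value of joint each of switch_left, switch_middle, switch_right below 0.08 rad and distance of each of repeater, charger, timer, stick, mouse from where it was at the start of the episode below 0.01 m and linear speed of each of repeater, charger, timer, stick, mouse below 0.02 m/s); the robot touches nothing.
It fails at once if a switch of another outlet is worked (moved past 0.1 rad) ((not (horizontal distance between repeater and outlet_left below 0.03 m) and value of joint switch_left above 0.1 rad) or (not (horizontal distance between repeater and outlet_middle below 0.03 m) and value of joint switch_middle above 0.1 rad) or (not (horizontal distance between repeater and outlet_right below 0.03 m) and value of joint switch_right above 0.1 rad)).
It fails at once if a plugged-in device, the memory stick or the mouse is shifted or lifted by more than 10 mm (distance of any of repeater, charger, timer, stick, mouse from where it was at the start of the episode above 0.01 m).
It fails at once if the unit or its switches are pressed with more than 40 N (contact force between any of the arm, the fingers and ups above 40 N).
It also fails if it takes over 40 s, if anything falls off the work surface, if the arm or the gripper's body presses on something with over 40 N, if the wrist force passes 120 N, or if a joint passes its speed limit or range.

## Working session

There is one attempt and no reset: what is moved stays moved. The work goes in short steps, Python scripts to look and compute and a tool call to move; the robot and the scene stay as the last step left them, time stands still between calls to the robot, and variables do not carry over. Pictures are saved under pics/ and viewed, at most 10 in all, crops included, and the job is handed in when it is done.

Besides the shell and the picture viewer there is one more tool, called after ">>>" in YAML: its name, and indented under it one key for each argument. carry_out: Moves the arm, as the interface text tells. Its arguments: {"type":"object","properties":{"rows":{"type":"array","items":{"type":"array","items":{"type":"array","items":{"type":"number"}}}},"grip_force":{"type":"number"}},"required":["rows"]}

```bash
mkdir -p pics; python3 - <<'E'
from bench import status,camera,ctrl
import cv2,numpy as np
np.set_printoptions(precision=4,suppress=True)
for n in("top","side"):
    c=camera(n); cv2.imwrite(f"pics/{n}0.png",c["frame"][:,:,::-1])
    print(n,c.keys(),c["vfov"],c["cx"],c["cy"],np.array(c["cam_to_world"]),{k:v for k,v in c.items() if k not in("frame","cam_to_world")})
s=status.sense();print(s)
E
```

```text
top dict_keys(['frame', 'vfov', 'cx', 'cy', 'cam_to_world']) 52.200355707446576 281.33311727142444 212.43293136236656 [[  -0.0053    0.9739   -0.2268  442.8281]
 [  -1.       -0.0055   -0.       29.8454]
 [  -0.0013    0.2267    0.974  1041.3203]
 [   0.        0.        0.        1.    ]] {'vfov': 52.200355707446576, 'cx': 281.33311727142444, 'cy': 212.43293136236656}
side dict_keys(['frame', 'vfov', 'cx', 'cy', 'cam_to_world']) 48.61743272391047 278.55936436218553 206.7327079262687 [[ -0.7097   0.4234  -0.563  159.9389]
 [ -0.7043  -0.4081   0.5809 556.18  ]
 [  0.0163   0.8088   0.5878 613.1168]
 [  0.       0.       0.       1.    ]] {'vfov': 48.61743272391047, 'cx': 278.55936436218553, 'cy': 206.7327079262687}
{'clock': 0.1, 'q': array([ 1.5106,  0.3855,  0.0068, -0.0004, -1.194 , -0.2586]), 'qd': array([-0.001 , -0.0024,  0.004 ,  0.0014, -0.0005, -0.0007]), 'tau': array([  0.    , -39.169 ,  18.7935,   4.2319,   0.0135,  -0.0001]), 'eef_pos': array([195.7157, 592.9873, 221.569 ]), 'ee_rot': array([ 0.9873, -0.1588, -0.0001,  0.001 ]), 'contact_force': array([-0.6537,  0.4668,  0.7425]), 'moment': array([-0.0057, -0.0001, -0.0071]), 'grip_force': 0.0, 'grip_width': 86.85173242588658}
```

View pics/top0.png

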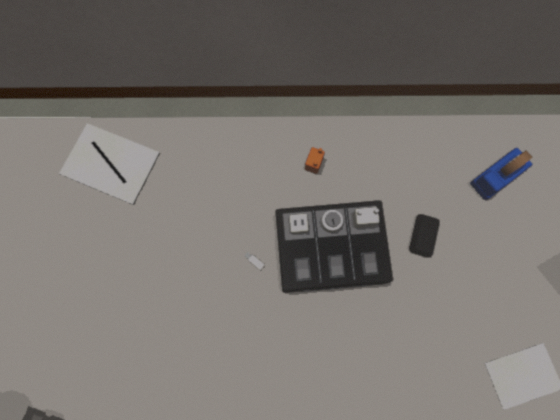

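View pics/side0.png

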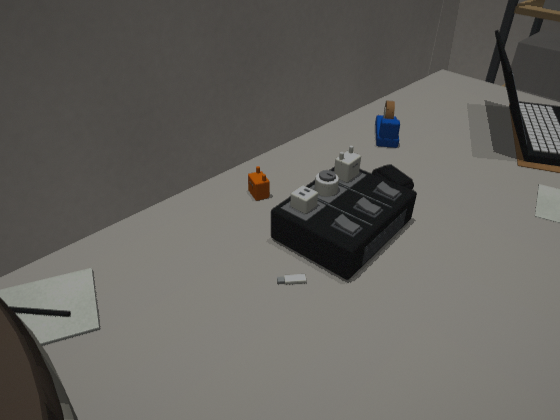

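Top view: the charger with two slots is at (298,222), the round timer at (333,220), the white block with two antennas at (367,215), and the orange look-alike at (314,160), off the unit. I choose the white one at (367,215), which makes it the right outlet, with its rocker at about (370,263). I'll check it in one close crop.

```bash
python3 - <<'E'
import cv2,numpy as np
a=cv2.imread("pics/top0.png")[195:297,268:398]; b=cv2.imread("pics/side0.png")[145:270,265:421]
f=lambda i,s:cv2.convertScaleAbs(cv2.resize(i,None,fx=s,fy=s,interpolation=cv2.INTER_CUBIC),alpha=2.2)
a=f(a,6)[:, :780]; cv2.imwrite("pics/crop_top.png",a[:600])
cv2.imwrite("pics/crop_side.png",f(b,4.8)[:600,:800])
E
```

```text
(no output)
```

View pics/crop_top.png

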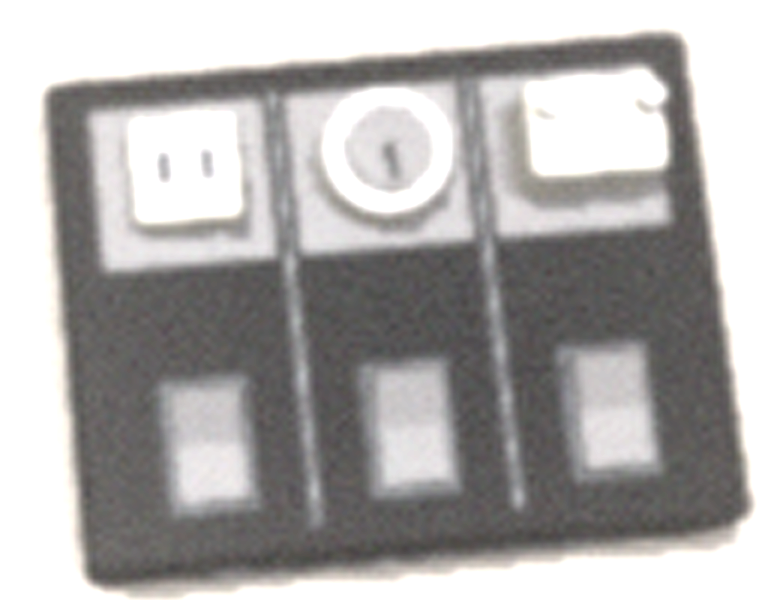

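View pics/crop_side.png

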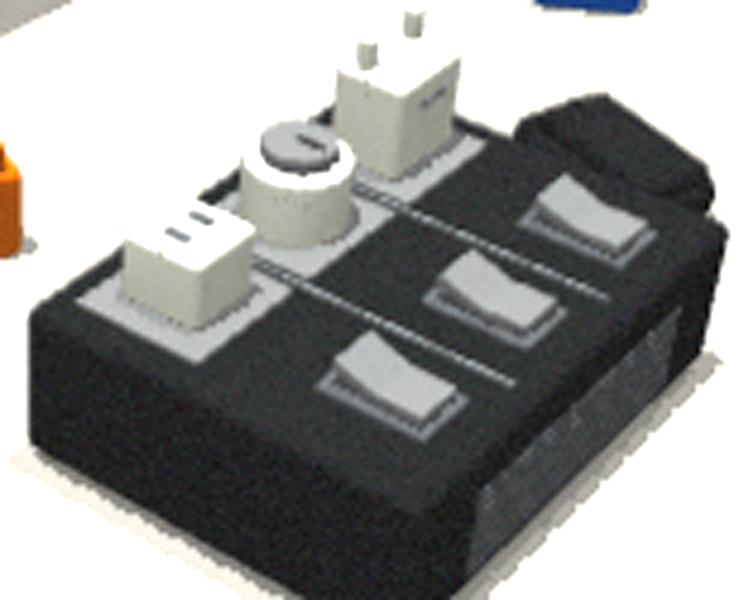

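The crops confirm the choice: the white block with two antennas stands in the right outlet, at (594,130) in the top crop. All three rockers are on (near half bright and level), and the V of the right rocker is at (612,410) in the top crop and (595,208) in the side crop. Next I fit the unit's pose.

```bash
cat > h.py <<'E'
import numpy as np
from scipy.optimize import least_squares
from scipy.spatial.transform import Rotation as R
from bench import camera,status
C={n:camera(n) for n in("top","side")}
def proj(n,p):
    c=C[n];T=np.linalg.inv(np.array(c["cam_to_world"]));q=T[:3,:3]@p+T[:3,3]
    f=c["frame"].shape[0]/2/np.tan(np.radians(c["vfov"]/2))
    return np.array([c["cx"]+f*q[0]/-q[2],c["cy"]+f*-q[1]/-q[2]])
def world(u,p):
    c,s=np.cos(u[2]),np.sin(u[2]);return np.array([u[0]+c*p[0]-s*p[1],u[1]+s*p[0]+c*p[1],p[2]])
E
python3 - <<'E'
from h import *
np.set_printoptions(precision=2,suppress=True)
t=[((-50,75,88),(207,442)),((-50,0,88),(412,425)),((-50,-75,88),(612,410)),((95,125,80),(48,88)),((95,-125,80),(683,36))]
s=[((-50,75,88),(397,372)),((-50,0,88),(498,285)),((-50,-75,88),(595,208))]
D=[("top",np.array(p),np.array(q)/6+[268,195]) for p,q in t]+[("side",np.array(p),np.array(q)/4.8+[265,145]) for p,q in s]
for name,d in(("both",D),("top",D[:5]),("side",D[5:])):
    r=least_squares(lambda u:np.concatenate([proj(n,world(u,p))-q for n,p,q in d]),[600,-50,.05],x_scale=[100,100,.1])
    print(name,r.x[:2],round(r.x[2],3));print(r.fun.reshape(-1,2).tolist() if name=="both" else "")
    u=r.x
    for k,x in(("far",-36),("near",-64),("V",-50)):print(k,world(u,(x,-75,88)))
    s_=status.sense();Rt=R.from_quat(s_["ee_rot"]).as_matrix();print(Rt)
E
```

```text
both [592.28 -88.22] 0.078
[[0.457605673469061, 0.008229508809279196], [-0.05386093797937974, 0.004476149454319511], [0.17413824170540693, -0.32469763959909415], [-0.7368733143205759, -1.6624029319050067], [0.9078343255849859, -1.7753233195070095], [0.5828594061710533, 1.2272290725638868], [0.955860536700925, 1.4394187157906515], [0.049229719377308356, 1.3357153021705983]]
far [ 562.25 -165.81   88.  ]
near [ 534.34 -168.     88.  ]
V [ 548.29 -166.9    88.  ]
[[ 0.95 -0.31 -0.  ]
 [-0.31 -0.95 -0.  ]
 [ 0.    0.   -1.  ]]
top [590.66 -87.83] 0.078

far [ 560.6 -165.4   88. ]
near [ 532.68 -167.58   88.  ]
V [ 546.64 -166.49   88.  ]
[[ 0.95 -0.31 -0.  ]
 [-0.31 -0.95 -0.  ]
 [ 0.    0.   -1.  ]]
side [595.58 -91.3 ] 0.073

far [ 565.12 -168.72   88.  ]
near [ 537.19 -170.75   88.  ]
V [ 551.16 -169.73   88.  ]
[[ 0.95 -0.31 -0.  ]
 [-0.31 -0.95 -0.  ]
 [ 0.    0.   -1.  ]]
```

>>> carry_out:
  rows:
    - [[586,606,0,0,0,-0.397,-1],[586,606,0,0,0,-0.397,-1],[586,606,0,0,0,-0.397,-1],[586,606,0,0,0,-0.397,-1],[586,606,0,0,0,-0.397,-1],[586,606,0,0,0,-0.397,-1],[586,606,0,0,0,-0.397,-1],[586,606,0,0,0,-0.397,-1],[586,606,0,0,0,-0.397,-1],[586,606,0,0,0,-0.397,-1],[586,606,0,0,0,-0.397,-1],[586,606,0,0,0,-0.397,-1],[586,606,0,0,0,-0.397,-1],[586,606,0,0,0,-0.397,-1],[586,606,0,0,0,-0.397,-1],[586,606,50,0,0,-0.397,-1],[586,606,100,0,0,-0.397,-1],[586,606,105,0,0,-0.397,-1],[586,606,105,0,0,-0.397,-1]]
  grip_force: 10

```text
clock: 2.58
eef_pos: [563.3, -165.3, 119.0]
ee_rot: [0.999, 0.04, 0.001, 0.0]
contact_force: [-0.3, -1.1, 1.2]
grip_width: 0.4
grip_force: 0.0
```

```bash
python3 - <<'E'
from h import *
import cv2
a=C["top"]["frame"][185:300,265:405,::-1]; b=C["side"]["frame"][120:270,265:440,::-1]
f=lambda i,w:cv2.convertScaleAbs(cv2.resize(i,(w,580),interpolation=cv2.INTER_CUBIC),alpha=2)
b=cv2.convertScaleAbs(cv2.resize(b,None,fx=4,fy=4,interpolation=cv2.INTER_CUBIC),alpha=2); cv2.imwrite("pics/s1.png",b)
s=status.sense();p=s["eef_pos"];print(p,"tcp side crop px",(proj("side",p)-[265,120])*4, "V",(proj("side",np.array([548.5,-167.3,88]))-[265,120])*4)
E
```

```text
[ 564.09937239 -165.45127036  120.14535916] tcp side crop px [477.87603222 214.14873715] V [496.12877721 278.21353902]
```

View pics/s1.png

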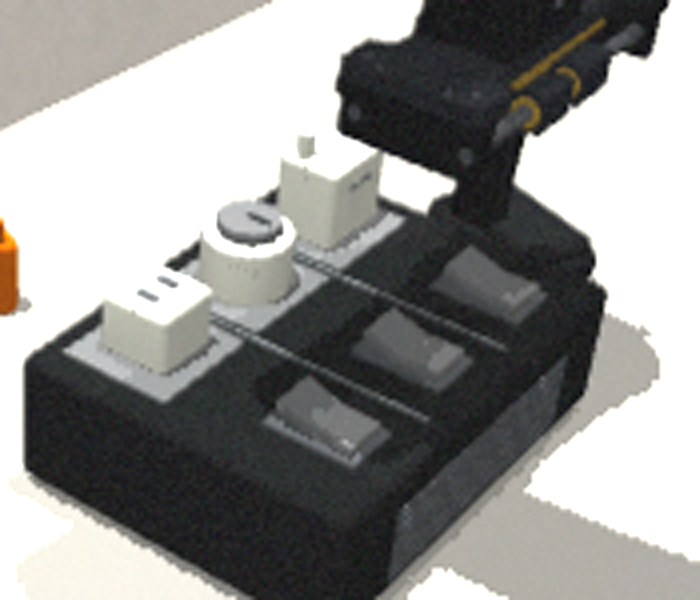

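The fingertips are at (480,215), centred above the far half of the right rocker. The V at (495,280) agrees with the fit. Pressing gently now.

>>> carry_out:
  rows:
    - [[0,0,12,0,0,0,-1],[0,0,18,0,0,0,-1],[0,0,21,0,0,0,-1],[0,0,23,0,0,0,-1],[0,0,25,0,0,0,-1],[0,0,27,0,0,0,-1],[0,0,28,0,0,0,-1],[0,0,28,0,0,0,-1]]

```text
clock: 3.68
eef_pos: [563.2, -165.7, 90.0]
ee_rot: [0.999, 0.039, 0.001, 0.0]
contact_force: [1.6, 0.2, 2.9]
grip_width: 0.4
grip_force: 1.5
```

>>> carry_out:
  rows:
    - [[0,0,1,0,0,0,-1],[0,0,1.5,0,0,0,-1],[0,0,2,0,0,0,-1],[0,0,2.5,0,0,0,-1],[0,0,2.5,0,0,0,-1]]

```text
clock: 4.3
eef_pos: [562.7, -165.8, 88.1]
ee_rot: [0.999, 0.039, 0.0, 0.0]
contact_force: [0.7, 1.1, 7.5]
grip_width: 0.4
grip_force: 3.9
```

>>> carry_out:
  rows:
    - [[0,0,0.5,0,0,0,-1],[0,0,1,0,0,0,-1],[0,0,1,0,0,0,-1]]

```text
clock: 4.68
eef_pos: [562.8, -165.8, 88.0]
ee_rot: [0.999, 0.039, 0.001, 0.0]
contact_force: [-0.1, 0.8, 12.7]
grip_width: 0.7
grip_force: 6.1
```

>>> carry_out:
  rows:
    - [[0,0,-6,0,0,0,-1],[0,0,-20,0,0,0,-1],[0,0,-35,0,0,0,-1],[-15,0,-40,0,0,0,-1],[-28,0,-40,0,0,0,-1],[-28,0,-40,0,0,0,-1],[-28,0,-40,0,0,0,-1]]

```text
clock: 5.55
eef_pos: [534.3, -167.9, 125.9]
ee_rot: [0.999, 0.039, -0.0, 0.0]
contact_force: [0.7, -0.4, 0.5]
grip_width: 0.9
grip_force: 0.0
```

```bash
python3 - <<'E'
from h import *
import cv2
b=C["side"]["frame"][120:270,265:440,::-1]
b=cv2.convertScaleAbs(cv2.resize(b,None,fx=4,fy=4,interpolation=cv2.INTER_CUBIC),alpha=2.5); cv2.imwrite("pics/s2.png",b)
E
```

```text
(no output)
```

View pics/s2.png

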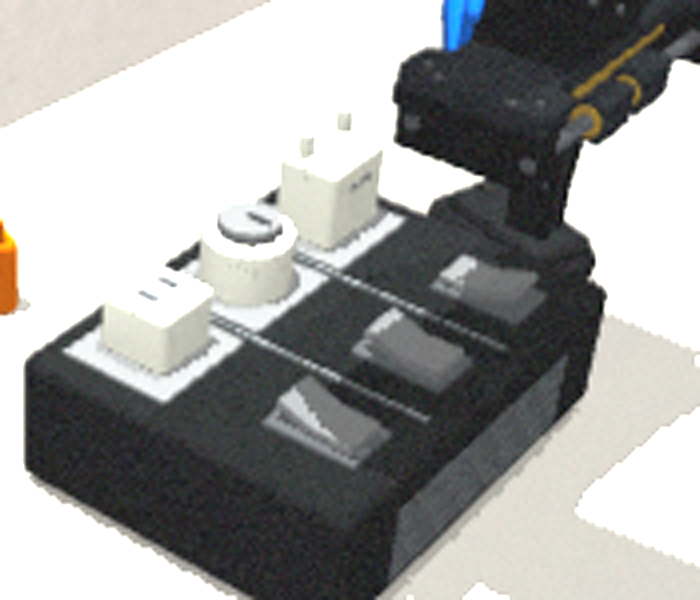

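The right rocker at (490,285) is flipped, with its far half level and near half raised. The other two rockers and the devices are unchanged. Waiting out the off time.

>>> carry_out:
  rows:
    - [[0,0,0,0,0,0,-1],[0,0,0,0,0,0,-1],[0,0,0,0,0,0,-1],[0,0,0,0,0,0,-1],[0,0,0,0,0,0,-1],[0,0,0,0,0,0,-1],[0,0,0,0,0,0,-1],[0,0,0,0,0,0,-1],[0,0,0,0,0,0,-1],[0,0,0,0,0,0,-1],[0,0,0,0,0,0,-1],[0,0,0,0,0,0,-1],[0,0,0,0,0,0,-1],[0,0,0,0,0,0,-1],[0,0,0,0,0,0,-1],[0,0,0,0,0,0,-1],[0,0,0,0,0,0,-1],[0,0,0,0,0,0,-1]]

```text
clock: 7.9
eef_pos: [534.5, -167.8, 126.0]
ee_rot: [0.999, 0.039, -0.0, 0.0]
contact_force: [-0.5, 0.6, -0.2]
grip_width: 0.1
grip_force: 0.0
```

>>> carry_out:
  rows:
    - [[0,0,14,0,0,0,-1],[0,0,26,0,0,0,-1],[0,0,29,0,0,0,-1],[0,0,31,0,0,0,-1],[0,0,33,0,0,0,-1],[0,0,35,0,0,0,-1],[0,0,37,0,0,0,-1],[0,0,38,0,0,0,-1],[0,0,39,0,0,0,-1],[0,0,39,0,0,0,-1]]

```text
clock: 9.15
eef_pos: [534.2, -168.1, 88.3]
ee_rot: [0.999, 0.039, -0.0, 0.0]
contact_force: [-5.6, 0.0, 9.7]
grip_width: 0.3
grip_force: 4.9
```

>>> carry_out:
  rows:
    - [[0,0,0.5,0,0,0,-1],[0,0,1,0,0,0,-1],[0,0,1,0,0,0,-1]]

```text
clock: 9.52
eef_pos: [534.3, -168.1, 88.3]
ee_rot: [0.999, 0.04, -0.0, 0.0]
contact_force: [-6.3, 1.3, 15.3]
grip_width: 0.6
grip_force: 7.3
```

>>> carry_out:
  rows:
    - [[0,0,-6,0,0,0,-1],[0,0,-20,0,0,0,-1],[0,0,-50,0,0,0,-1],[0,0,-90,0,0,0,-1],[-60,0,-130,0,0,0,-1],[-100,0,-130,0,0,0,-1],[-100,0,-130,0,0,0,-1],[-100,0,-130,0,0,0,-1]]

```text
clock: 10.52
eef_pos: [435.7, -175.7, 216.7]
ee_rot: [0.999, 0.039, 0.001, 0.0]
contact_force: [0.6, 0.9, -0.7]
grip_width: 0.6
grip_force: 0.0
```

```bash
python3 - <<'E'
from h import *
import cv2
b=C["side"]["frame"][120:270,265:440,::-1]
b=cv2.convertScaleAbs(cv2.resize(b,None,fx=4,fy=4,interpolation=cv2.INTER_CUBIC),alpha=2.5); cv2.imwrite("pics/s3.png",b)
E
```

```text
(no output)
```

View pics/s3.png

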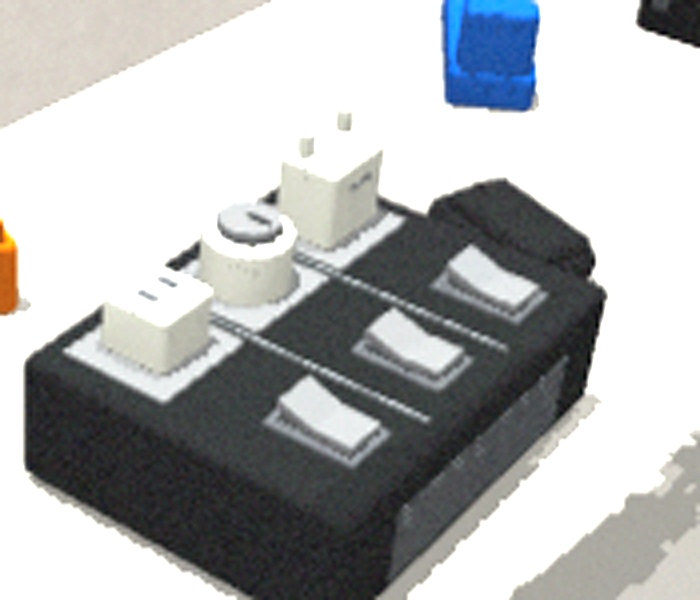

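All three rockers, at (490,280), (412,347) and (325,415), look alike and on. The devices have not moved and the arm is clear.

```bash
python3 -c "
from bench import ticket
print(ticket.job_done())"
```

```text
the job is handed in; nothing more can be done
None
```

I switched the repeater's rocker (right outlet) fully off for over 3 s and then fully on again, withdrew the arm clear, and handed the job in; the last picture shows all three rockers on and the plugged-in devices in place, but the hand-in returned no verdict.

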